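# Index the banding wheel to the red line

### The arm

A 6-joint arm with a two-finger parallel gripper is mounted at the origin on the work surface. World frame = base frame: x ahead of the robot, y to its left, z up, the work surface at z = 0. Lengths are in m, angles in rad, forces in N, time in s.
With the tool pointing down it reaches from about 0.375 to 0.975 m from the base axis. Payload 3.8 kg.
Tool frame: the origin (TCP) lies at the very end of the fingers, on their centre line; the grasp point (between the pads) lies 19 mm behind it; x points along the fingers, z is the direction in which the jaws open and shut, and the axes are right-handed (so a half turn about x gives the same grasp; the last joint's range is limited). The gripper opens to 88 mm and grips with 3 to 60 N. Pads are 18 mm wide; open, the fingers measure 123 mm over their backs; the gripper's body (75 mm by 187 mm) begins 45 mm behind the grasp point.
Start: joints at [-1.366, 0.264, 1.604, -0, 1.274, -0.037], TCP at [0.162, -0.655, 0.239] pointing down, gripper open.
Joint ranges: [-2.63, 2.63], [-0.94, 2.18], [0.31, 2.57], [-1.31, 4.45], [0, 2.66], [-2.55, 2.55]. Speed limits (rad/s): [2.57, 2.57, 3.14, 3.14, 3.14, 3.14].

### API

Orientations are given as a 3x3 rotation matrix whose columns are the frame's x, y, z axes.
In Python, from plant import arm, read_camera, camera_params, boxes_of, regions_of, spot_point gives the robot as it stands.
- The arm moves only by the shell command python3 -m creep 'ROWS'. ROWS is JSON, a list of rows, each a list of 7 numbers: the turn, a rotation vector about the tool's x, y, z in degrees, then the shift along the tool's x, y, z in cm, then the opening in per cent of the stroke, from 0 (shut) to 100 (fully open). In form: [[wx, wy, wz, tx, ty, tz, hand], ...]. A call has 1 to 8 rows; each row is the pose to reach, as a shift and turn from the pose commanded when the call began, along the tool's axes at that moment; what a row does not reach only later rows make up. A row lasts 1/12 s, in which the tool goes at most 41.7 mm and 7.16 degrees, less where a joint would pass 70% of its speed; a pose out of reach is approached as far as the arm can. A call with a gripper value outside its range is refused whole. The fingers move at their own pace and stop on an object; the grip force is fixed at half the most. Time passes only in rows, so rows that repeat a pose let the fingers close. It gives the time, the measured TCP pose, the force and the opening at its end, in the units of the state.
- arm.observe(): the state, without advancing time (a new reading comes with each control period).
- read_camera(name): name is "scene" or "top" or "wrist"; returns (picture, depth): 384x512x3 uint8, red, green, blue; 384x512 float32, m along the optical axis (not along the pixel's ray), 0 where there is no reading.
- camera_params(name): a dict with "intrinsics" (3x3 intrinsics, pixels), "R" (3x3) and "t" (3): a world point X has camera coordinates R X + t; the wrist camera has in their place "mount" (4x4, takes a point from camera to tool coordinates, whose origin is the TCP and whose axes are the tool frame's). Camera axes: x right, y down, z forward; pixel columns grow to the right and rows downward; lengths in m; the calibration is good to about 2 mm. A picture is of the moment at which its call begins: read the wrist's pose just before it. camera_params takes no time and is no camera call.
- arm.finish_job(): hands the job in, once; it reports no verdict.
Trained networks look in the newest picture that a camera, given by its name, has taken for a name from the list of things; names that differ only in an ending like _2 or _b are one class to them, and where a whole thing is asked for, a point or a joint stands for the part that bears it (a point fixed in the world has none). Each returns a list of dicts, best first, with "conf" (0 to 1); they miss things now and then, are a little off and sometimes report something else, mostly with a low value. They report only what shows in the picture. A call takes as long as a camera call.
- boxes_of(camera, target): "box" ([left, top, right, bottom] in pixels, round what is visible of it).
- regions_of(camera, target): "region" (384x512 bool, what is visible of it) and "box" ([left, top, right, bottom] in pixels, round what is visible of it).
- spot_point(camera, target): "xy" ([column, row] in pixels: a listed point, or the origin of a listed thing).
The state is a dict: "time": time; "joints": joint angles; "joint_velocities": joint speeds; "joint_efforts": joint torques, N m; "ee_pos": TCP position; "orientation": TCP orientation; "contact_force": force on the tool from outside, world axes, zero at the start; "moment": the same for the moment, N m; "grip_width": opening from 0.0 (shut) to 1.0 (fully open).
Only numpy, scipy, OpenCV 4.12 (cv2) and the standard library are available. Lean on these libraries where they do the work, as an engineer would, in place of code of your own. Each camera call takes 0.05 s, during which the arm holds its last target.

### The job

The bowl on the banding wheel is ready for its next painted motif. With a fingertip resting on the rim of the wheel head, turn the wheel until the white index line on the head lines up with the red line on the dividing ring, then take the finger away and leave it at rest there. The bowl's paint is wet: it rides round with the wheel, standing in the middle, untouched, and the vase, jar and wooden tool lying about stay where they are.

Things in the scene. Friction and masses are not known exactly. Their poses are not given: they have to be found in the camera images.
- ware_board: Plain wooden board, 320 x 600 mm and 12 mm thick, lying fixed flat on the bench; the banding wheel stands on its middle and the vase, jar and tool beside it. Origin at the centre of its underside, long side along its y axis.
- stand: Banding wheel (a decorator's hand turntable), fixed on the ware board; origin on its turning axis, at the foot, 12 mm above the bench, x axis towards the red line. Under the turning head it has a fixed dividing ring: a flat aluminium disc 296 mm in diameter, top 100 mm above the bench, showing 28 mm all round the head, with thin black lines each 5 degrees and one red, one blue and one green line.
- head_centre (a point): Centre of the flat top of the turning head, 110 mm above the bench, x axis towards the index line. The head is a smooth level dark iron disc, 240 mm in diameter, 8 mm thick, with engraved circles. Only the bowl stands on it: its top is free from 55 to 120 mm from the axis. A fingertip pressed on that zone from above (3 to 15 N is plenty) turns it by friction as it moves round.
- index_mark (a point): Outer end of the white index line on the head: a radial line 6 mm wide on the top of the head, from 70 mm from the axis to the edge and down the edge. This point lies 121.5 mm from the turning axis, 110 mm above the bench, and turns with the head.
- red_line (a point): Inner end of the red line, the target, on the fixed dividing ring: radial, 6 mm wide, 26 mm long, running outwards from this point, which lies 121.5 mm from the turning axis, 100 mm above the bench. When lined up, index_mark is straight above it. The blue line (120 degrees counter-clockwise from the red) and the green one (240 degrees) are not the target.
- head (a joint): Turn of the wheel head in rad, counter-clockwise seen from above, 0 (or a full turn) when the index line is at the red line; it turns either way without end stops. The bearing drags (about 0.07 Nm): once the finger leaves it the head soon stops by itself (from 0.5 rad/s within about 2 degrees) and stays there.
- bowl: Small pinkish unglazed bowl with blue painted dots, standing loose on the middle of the head: foot 54 mm, rim 104 mm in diameter, 45 mm high, 0.1 to 0.2 kg, origin at the centre of its underside, z up. Its rim is 155 mm above the bench. Not to be touched.
- bud_vase: Cream unglazed bud vase, 54 mm across, 82 mm high, loose on the ware board beside the wheel; origin at the centre of its underside. Bystander.
- slip_jar: Blue jar with a white lid, 60 mm across, 68 mm high, loose on the ware board beside the wheel; origin at the centre of its underside. Bystander.
- modelling_tool: Flat wooden modelling tool, about 176 mm long, 16 mm wide and 10 mm thick, lying loose on the ware board beside the wheel along its own x axis; origin at the middle of its underside. Bystander.

How it is judged:
By the outcome, as a careful person would: the job done as asked, in the order asked, and still so for the second after the job is handed in, with the robot touching nothing.
It also fails if it takes over 64 s, if anything falls off the work surface, if the arm or the gripper's body presses on something with over 40 N, if the wrist force passes 120 N, or if a joint passes its speed limit or range.

## Working session

There is one attempt and no reset: what is moved stays moved. The work goes in short steps, Python scripts to look and compute and a shell command to move; the robot and the scene stay as the last step left them, time stands still between calls to the robot, and variables do not carry over. Pictures are saved under pics/ and viewed, and the job is handed in when it is done.

```bash
mkdir -p pics; ls
cat > h.py <<'E'
import numpy as np,cv2
from plant import *
def snap(cam,fn):
    im,d=read_camera(cam); cv2.imwrite('pics/'+fn,im[:,:,::-1]); return im,d
def ray_z(cam,uv,z):
    p=camera_params(cam);K=np.array(p['intrinsics']);R=np.array(p['R']);t=np.array(p['t'])
    c=-R.T@t; r=R.T@np.linalg.inv(K)@np.array([uv[0],uv[1],1.]); return c+r*(z-c[2])/r[2]
def proj(cam,X):
    p=camera_params(cam);K=np.array(p['intrinsics']);q=K@(np.array(p['R'])@np.array(X)+np.array(p['t']));return q[:2]/q[2]
E
python3 - <<'E'
from h import *
np.set_printoptions(precision=4,suppress=True)
s=arm.observe();print(s)
snap('top','top1.png')
for n in ['head_centre','index_mark','red_line','stand','bowl','bud_vase','slip_jar','modelling_tool']:
    r=spot_point('top',n)
    z={'head_centre':.11,'index_mark':.11,'red_line':.1,'bowl':.11}.get(n,.012)
    for q in r[:2]: print(n,q['conf'],q['xy'],ray_z('top',q['xy'],z))
snap('scene','sc1.png')
E
```

```text
pics
{'time': 0.0, 'joints': array([-1.3659,  0.2647,  1.6053, -0.    ,  1.2737, -0.0369]), 'joint_velocities': array([-0.0002, -0.0007, -0.0007, -0.0006,  0.0004, -0.0014]), 'joint_efforts': array([  0.0013, -50.2104, -35.6875,   0.0731,   0.0296,  -0.0002]), 'ee_pos': array([ 0.1615, -0.6547,  0.2374]), 'orientation': array([[-0.0005,  0.9709,  0.2394],
       [ 0.0021,  0.2394, -0.9709],
       [-1.    ,  0.    , -0.0022]]), 'contact_force': array([0.224 , 0.3093, 0.2698]), 'moment': array([-0.0185, -0.0081,  0.0424]), 'grip_width': 0.9936970596863001}
index_mark 0.97 [276.0, 227.9] [ 0.4636 -0.0207  0.11  ]
red_line 0.95 [292.6, 174.9] [ 0.6006 -0.0635  0.1   ]
bowl 0.78 [241.1, 189.5] [0.5605 0.0679 0.11  ]
bud_vase 0.82 [318.5, 192.9] [ 0.567  -0.1401  0.012 ]
slip_jar 0.6 [180.0, 196.3] [0.5559 0.2432 0.012 ]
modelling_tool 0.53 [342.8, 205.0] [ 0.5336 -0.2064  0.012 ]
```

View pics/top1.png

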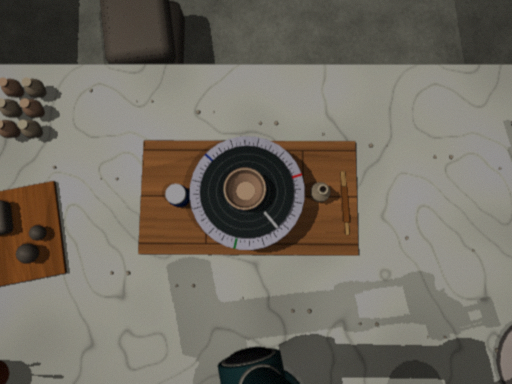

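View pics/sc1.png

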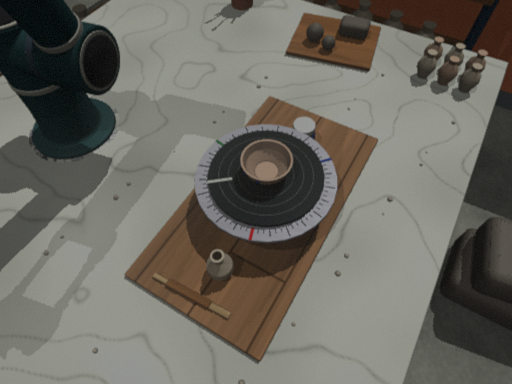

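The top view shows the wheel at about (247,192), the index line ending at about (278,230), red at (297,177), blue at (208,156) and green at (235,243). The vase and tool are on the right and the jar is on the left. Next I'll measure these more precisely.

```bash
cat >> h.py <<'E'
from scipy.optimize import least_squares
def ringfit(im,verbose=True):
    # ring edge: bright greyish disc outer boundary -> circle fit at z=.1 through rays
    pts={}
    hsv=cv2.cvtColor(im,cv2.COLOR_RGB2HSV).astype(int)
    H,S,V=hsv[...,0],hsv[...,1],hsv[...,2]
    yy,xx=np.mgrid[:384,:512]
    near=(np.hypot(xx-247,yy-192)<62)&(np.hypot(xx-247,yy-192)>40)
    m={'red':((H<8)|(H>172))&(S>130)&near,'blue':(H>100)&(H<130)&(S>110)&near,'green':(H>45)&(H<90)&(S>80)&near}
    for k,v in m.items():
        if v.sum(): pts[k]=ray_z('top',(xx[v].mean(),yy[v].mean()),.1)[:2]
        if verbose: print(k,v.sum(),pts.get(k))
    return pts
E
python3 - <<'E'
from h import *
np.set_printoptions(precision=4,suppress=True)
im,d=snap('top','top2.png')
p=ringfit(im)
# outer & inner ring boundary, radial scan in world
r0=np.array([0.555,0.057]);g=cv2.cvtColor(im,cv2.COLOR_RGB2GRAY).astype(np.float32)
for it in range(3):
  E=[]
  for a in np.radians(np.arange(0,360,3)):
    rs=np.arange(.100,.135,.0005);
    P=[proj('top',(r0[0]+r*np.cos(a),r0[1]+r*np.sin(a),.11)) for r in rs]
    P=np.array(P,np.float32); v=cv2.remap(g,P[:,0][None],P[:,1][None],cv2.INTER_LINEAR)[0]
    v=np.convolve(v,np.ones(5)/5,'same'); dv=np.gradient(v)[5:-5]; i=dv.argmax()+5
    if dv.max()>1: E.append(r0+rs[i]*np.array([np.cos(a),np.sin(a)]))
  E=np.array(E)
  f=least_squares(lambda q:np.hypot(*(E-q[:2]).T)-q[2],[*r0,.12],loss='soft_l1',f_scale=.002).x; r0=f[:2];print(f,len(E))
c=r0
for k in p: q=p[k]-c;print(k,np.hypot(*q),np.degrees(np.arctan2(q[1],q[0])))
# index: angular brightness at z=.11, r 75..118
A=np.radians(np.arange(-180,180,.5));prof=[]
for a in A:
  P=np.array([proj('top',(c[0]+r*np.cos(a),c[1]+r*np.sin(a),.11)) for r in np.arange(.075,.112,.002)],np.float32)
  prof.append(cv2.remap(g,P[:,0][None],P[:,1][None],cv2.INTER_LINEAR).mean())
prof=np.array(prof);w=np.clip(prof-(prof.min()+prof.max())/2,0,None);print('index',np.degrees((w*A).sum()/w.sum()),prof.min(),prof.max())
print('bowl ray', regions_of('top','bowl')[0]['box'])
B=regions_of('top','bowl')[0]['box'];print(ray_z('top',((B[0]+B[2])/2,(B[1]+B[3])/2),.155))
for n,z in(('bud_vase',.094),('slip_jar',.08)):
  B=boxes_of('top',n)[0]['box'];print(n,B,ray_z('top',((B[0]+B[2])/2,(B[1]+B[3])/2),z))
print(camera_params('wrist')['mount'])
E
```

```text
red 24 [ 0.6    -0.0749]
blue 43 [0.5763 0.19  ]
green 27 [0.4841 0.0518]Traceback (most recent call last):
  File "<stdin>", line 11, in <module>
  File "h.py", line 9, in proj
    p=camera_params(cam);K=np.array(p['intrinsics']);q=K@(np.array(p['R'])@np.array(X)+np.array(p['t']));return q[:2]/q[2]
ValueError: time passes only in moves, steps and waits
```

```bash
sed -i 's/^def snap/import functools\n_cp=camera_params\n@functools.lru_cache(None)\ndef camera_params(n): return _cp(n)\ndef snap/' h.py
cat >> h.py <<'E'
def ms(im,c0=(0.555,0.057),fit=True):
    g=cv2.cvtColor(im,cv2.COLOR_RGB2GRAY).astype(np.float32); r0=np.array(c0)
    for it in range(3 if fit else 0):
      E=[]
      for a in np.radians(np.arange(0,360,3)):
        rs=np.arange(.100,.135,.0005)
        P=np.array([proj('top',(r0[0]+r*np.cos(a),r0[1]+r*np.sin(a),.11)) for r in rs],np.float32)
        v=cv2.remap(g,P[:,0][None],P[:,1][None],cv2.INTER_LINEAR)[0]
        v=np.convolve(v,np.ones(5)/5,'same'); dv=np.gradient(v)[5:-5]; i=dv.argmax()+5
        if dv.max()>1: E.append(r0+rs[i]*np.array([np.cos(a),np.sin(a)]))
      E=np.array(E)
      f=least_squares(lambda q:np.hypot(*(E-q[:2]).T)-q[2],[*r0,.12],loss='soft_l1',f_scale=.002).x; r0=f[:2];print(f,len(E))
    c=r0
    p=ringfit(im,False)
    for k in p: q=p[k]-c;print(k,np.hypot(*q),np.degrees(np.arctan2(q[1],q[0])))
    A=np.radians(np.arange(-180,180,.5));prof=[]
    for a in A:
      P=np.array([proj('top',(c[0]+r*np.cos(a),c[1]+r*np.sin(a),.11)) for r in np.arange(.075,.112,.002)],np.float32)
      prof.append(cv2.remap(g,P[:,0][None],P[:,1][None],cv2.INTER_LINEAR).mean())
    prof=np.array(prof);w=np.clip(prof-(prof.min()+prof.max())/2,0,None);print('index',np.degrees((w*A).sum()/w.sum()),prof.min(),prof.max(),(w>0).sum())
E
python3 - <<'E'
from h import *
np.set_printoptions(precision=4,suppress=True)
im,d=snap('top','top3.png')
ms(im)
B=boxes_of('top','bowl')[0]['box'];print(ray_z('top',((B[0]+B[2])/2,(B[1]+B[3])/2),.155))
for n,z in(('bud_vase',.094),('slip_jar',.08)):
  B=boxes_of('top',n)[0]['box'];print(n,B,ray_z('top',((B[0]+B[2])/2,(B[1]+B[3])/2),z))
print(camera_params('wrist')['mount'])
E
```

```text
[0.5566 0.053  0.1198] 120
[0.5566 0.053  0.1198] 120
[0.5566 0.0531 0.1197] 120
red 0.13438519552025838 -72.34455705722725
blue 0.13791139504418748 80.69746240722093
green 0.06718901546630023 -175.07287875329277
index -140.20543452101995 24.717876 137.40393 10
[0.5511 0.0597 0.155 ]
bud_vase [312.1, 182.8, 333.5, 204.9] [ 0.5525 -0.1411  0.094 ]
slip_jar [162.5, 184.6, 189.2, 208.9] [0.5454 0.2398 0.08  ]
[[ 0.0001 -0.308   0.9514 -0.145 ]
 [-0.001  -0.9514 -0.308   0.0815]
 [ 1.     -0.0009 -0.0004 -0.0004]
 [ 0.      0.      0.      1.    ]]
```

```bash
python3 -m creep '[[0,0,0,0,1.3,-1.4,0],[0,0,0,0,4,-4.4,0],[0,0,0,0.5,6.8,-7.4,0],[0,0,0,1,9.5,-10.4,0],[0,0,0,1.5,12.2,-13.4,0],[0,0,0,2,15,-16.4,0],[0,0,0,2,17.7,-19.4,0],[0,0,0,2,20.4,-22.4,0]]'
python3 -m creep '[[0,0,0,0,2.7,-3,0],[0,0,0,0,5.4,-6,0],[0,0,0,0,8.1,-9,0],[0,0,0,0,10.8,-12,0],[0,0,0,0,13.5,-14.8,0],[0,0,0,0,16.2,-17.7,0],[0,0,0,0,18.9,-20.7,0],[0,0,0,0,20.9,-22.9,0]]'
```

```text
time: 1.42
ee_pos: [0.3064, -0.387, 0.2184]
orientation: [[0.0, 0.971, 0.239], [0.0, 0.239, -0.971], [-1.0, 0.0, -0.0]]
contact_force: [0.7, -0.7, 0.9]
grip_width: 0.419
time: 2.08
ee_pos: [0.4552, -0.1139, 0.2192]
orientation: [[0.001, 0.971, 0.241], [0.0, 0.241, -0.971], [-1.0, 0.001, -0.0]]
contact_force: [-0.4, -0.4, 0.5]
grip_width: 0.005
```

```bash
cat >> h.py <<'E'
C=np.array([0.5566,0.0531])
def go(r,ang,z,jaw):
    s=arm.observe();R=s['orientation'];a=np.radians(ang)
    T=np.array([C[0]+r*np.cos(a),C[1]+r*np.sin(a),z]); j=np.radians(jaw)
    Rt=np.array([[0,-np.sin(j),np.cos(j)],[0,np.cos(j),np.sin(j)],[-1,0,0]])
    from scipy.spatial.transform import Rotation as Q
    print('t',s['time'],s['ee_pos'].round(4),'F',s['contact_force'].round(1),s['grip_width'].round(2))
    print('turn',np.degrees(Q.from_matrix(R.T@Rt).as_rotvec()).round(2),'shift cm',(R.T@(T-s['ee_pos'])*100).round(2))
E
python3 -c "
from h import *
go(.098,-124,.13,-34)"
```

```text
Traceback (most recent call last):
  File "h.py", line 53, in go
    print('t',s['time'],s['ee_pos'].round(4),'F',s['contact_force'].round(1),s['grip_width'].round(2))
                                                                             ^^^^^^^^^^^^^^^^^^^^^
AttributeError: 'float' object has no attribute 'round'
```

```bash
sed -i "s/s\['grip_width'\].round(2)/s['grip_width']/" h.py; python3 -c "
from h import *
go(.098,-124,.13,-34)"
```

```text
t 2.0833 [ 0.4552 -0.1139  0.2192] F [-0.4 -0.4  0.5] 0.005272330472618276
turn [-4.208e+01  3.000e-02 -8.000e-02] shift cm [ 8.93  6.58 -7.21]
```

```bash
python3 -m creep '[[-6,0,0,1,1,-1.1,0],[-12,0,0,2.5,2.6,-2.9,0],[-18,0,0,4,4.2,-4.6,0],[-24,0,0,5.5,5.6,-6.1,0],[-30,0,0,7,6.5,-7.1,0],[-36,0,0,8,6.6,-7.2,0],[-41,0,0,8.7,6.6,-7.2,0],[-42,0,0,8.9,6.6,-7.2,0]]'
python3 - <<'E'
from h import *
go(.098,-124,.11,-34)
snap('wrist','w1.png');snap('scene','sc2.png')
E
```

```text
time: 2.75
ee_pos: [0.5, -0.0303, 0.1282]
orientation: [[-0.003, 0.558, 0.83], [0.0, 0.83, -0.558], [-1.0, -0.001, -0.002]]
contact_force: [-0.1, -0.8, 0.6]
grip_width: 0.009
t 2.75 [ 0.5    -0.0303  0.1282] F [-0.1 -0.8  0.6] 0.008513110050237084
turn [ 0.07 -0.13  0.07] shift cm [1.82 0.28 0.03]
```

View pics/w1.png

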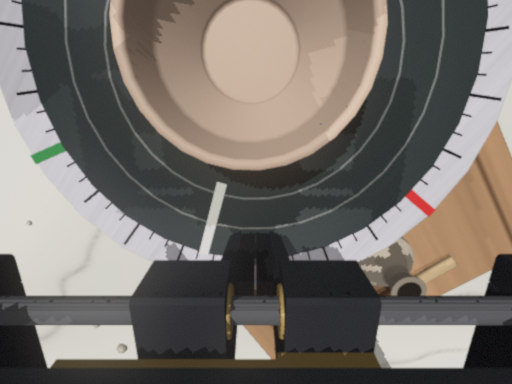

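View pics/sc2.png

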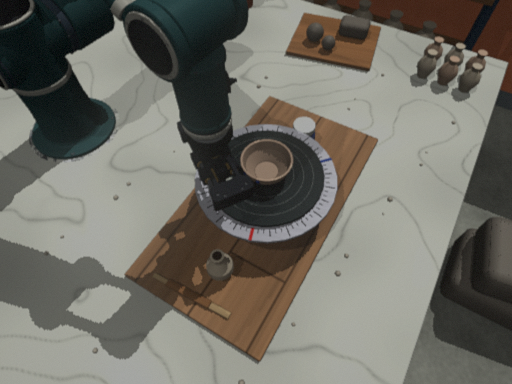

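The wrist view shows the fingertip at about (257,240), over the free zone near the rim. The index line is to its left at (215,215), the red line is at (420,203), and the bowl is clear. Lowering now.

```bash
python3 -m creep '[[0,0,0,0.6,0.2,0,0],[0,0,0,1.1,0.3,0,0],[0,0,0,1.4,0.3,0,0],[0,0,0,1.5,0.3,0,0],[0,0,0,1.6,0.3,0,0],[0,0,0,1.7,0.3,0,0]]'
python3 -m creep '[[0,0,0,0.05,0,0,0],[0,0,0,0.1,0,0,0]]'
python3 -m creep '[[0,0,0,0.05,0,0,0],[0,0,0,0.1,0,0,0]]'
```

```text
time: 3.35
ee_pos: [0.5027, -0.0285, 0.1127]
orientation: [[0.0, 0.562, 0.827], [-0.0, 0.827, -0.562], [-1.0, 0.0, 0.0]]
contact_force: [-0.1, -1.1, -0.3]
grip_width: 0.005
time: 3.52
ee_pos: [0.5028, -0.0285, 0.1118]
orientation: [[0.0, 0.561, 0.828], [-0.0, 0.828, -0.561], [-1.0, 0.0, 0.0]]
contact_force: [-0.3, 0.8, 0.3]
grip_width: 0.002
time: 3.68
ee_pos: [0.5028, -0.0285, 0.1108]
orientation: [[0.0, 0.561, 0.828], [-0.0, 0.828, -0.561], [-1.0, 0.0, 0.0]]
contact_force: [-0.4, -0.7, 0.7]
grip_width: 0.006
```

```bash
python3 -m creep '[[0,0,0,0.05,0,0,0],[0,0,0,0.1,0,0,0]]'
python3 -m creep '[[0,0,0,0.05,0,0,0],[0,0,0,0.05,0,0,0]]'
```

```text
time: 3.85
ee_pos: [0.503, -0.0286, 0.1104]
orientation: [[0.001, 0.561, 0.828], [-0.0, 0.828, -0.561], [-1.0, 0.0, 0.001]]
contact_force: [-0.9, -0.6, 7.0]
grip_width: 0.003
time: 4.02
ee_pos: [0.5034, -0.0288, 0.1104]
orientation: [[0.001, 0.561, 0.828], [-0.001, 0.828, -0.561], [-1.0, 0.0, 0.002]]
contact_force: [-2.5, -1.6, 6.0]
grip_width: 0.003
```

```bash
python3 -m creep '[[-1,0,0,0,0,0.17,0],[-2.5,0,0,0,0.01,0.43,0],[-4.5,0,0,0,0.03,0.77,0],[-6.5,0,0,0,0.06,1.11,0],[-8.5,0,0,0,0.11,1.44,0],[-10.5,0,0,0,0.16,1.78,0],[-12.5,0,0,0,0.23,2.11,0],[-14,0,0,0,0.29,2.36,0]]'
python3 - <<'E'
from h import *
go(.0977,-110,.11,-20)
snap('wrist','w2.png')
E
```

```text
time: 4.68
ee_pos: [0.5251, -0.0392, 0.1104]
orientation: [[0.002, 0.343, 0.939], [0.0, 0.939, -0.343], [-1.0, 0.001, 0.002]]
contact_force: [-0.3, 1.7, 4.5]
grip_width: 0.005
t 4.6833 [ 0.5251 -0.0392  0.1104] F [-0.3  1.7  4.5] 0.0050145163475226835
turn [-0.06  0.12 -0.06] shift cm [ 0.04 -0.02 -0.2 ]
```

View pics/w2.png

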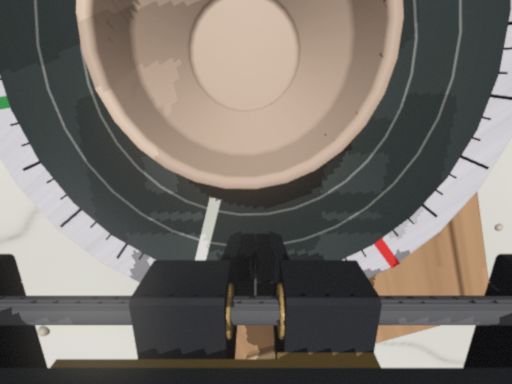

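The index line stayed in the same place relative to the finger (210,225) while the red line moved nearer (385,250), so the finger is not slipping.

```bash
python3 -m creep '[[-1,0,0,0.03,0,0.17,0],[-3,0,0,0.03,0.01,0.51,0],[-5,0,0,0.03,0.04,0.85,0],[-7.5,0,0,0.03,0.08,1.28,0],[-10,0,0,0.03,0.15,1.7,0],[-12.5,0,0,0.03,0.23,2.11,0],[-15,0,0,0.03,0.33,2.53,0],[-17,0,0,0.03,0.43,2.86,0]]'
python3 -m creep '[[-1.5,0,0,0,0,0.26,0],[-3.5,0,0,0,0.02,0.6,0],[-5.5,0,0,0,0.04,0.94,0],[-8,0,0,0,0.1,1.36,0],[-10.5,0,0,0,0.16,1.78,0],[-13,0,0,0,0.25,2.2,0],[-15,0,0,0,0.33,2.53,0],[-17,0,0,0,0.43,2.86,0]]'
python3 - <<'E'
from h import *
go(.0977,-76,.11,14)
snap('wrist','w3.png')
im,d=snap('top','top4.png');ms(im,C,False)
E
```

```text
time: 5.4
ee_pos: [0.5537, -0.0442, 0.1104]
orientation: [[0.003, 0.054, 0.999], [0.002, 0.999, -0.054], [-1.0, 0.002, 0.003]]
contact_force: [-0.3, 4.1, 7.4]
grip_width: 0.004
time: 6.07
ee_pos: [0.5818, -0.0408, 0.1104]
orientation: [[0.002, -0.24, 0.971], [0.002, 0.971, 0.24], [-1.0, 0.002, 0.002]]
contact_force: [-1.3, 6.1, 8.5]
grip_width: 0.004
t 6.0667 [ 0.5818 -0.0408  0.1104] F [-1.3  6.1  8.5] 0.004095686488872125
turn [-0.1   0.12 -0.12] shift cm [ 0.04 -0.04 -0.17]
blue 0.06488606253703476 68.7427441859784
green 0.07525612536074824 -103.15981608460837
index -59.1171380012998 13.129831 92.03968 96
```

View pics/w3.png

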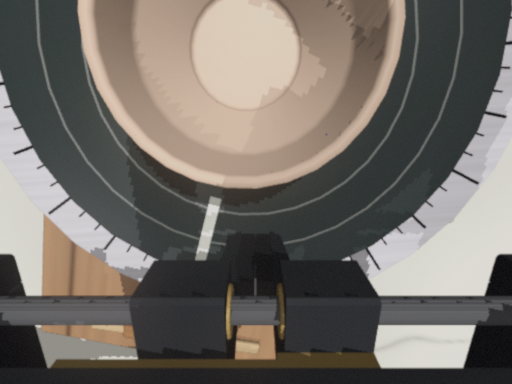

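The finger still isn't slipping: the index line is at (210,225), and the red line is now hidden behind the fingers. About 20° remain.

```bash
python3 -m creep '[[-1,0,0,0,0.03,0.17,0],[-3,0,0,0,0.06,0.51,0],[-5,0,0,0,0.09,0.85,0],[-7,0,0,0,0.12,1.19,0],[-9,0,0,0,0.17,1.53,0],[-11,0,0,0,0.23,1.86,0],[-12.5,0,0,0,0.28,2.11,0],[-14,0,0,0,0.34,2.36,0]]'
python3 -m creep '[[-1.2,0,0,0,0,0.2,0],[-2.4,0,0,0,0.01,0.4,0],[-3.4,0,0,0,0.02,0.58,0],[-4.4,0,0,0,0.03,0.75,0],[-5.2,0,0,0,0.04,0.89,0],[-5.6,0,0,0,0.05,0.95,0],[-5.9,0,0,0,0.05,1.0,0],[-5.9,0,0,0,0.05,1.0,0]]'
python3 - <<'E'
from h import *
go(.0977,-55,.11,34)
snap('wrist','w4.png')
E
```

```text
time: 6.83
ee_pos: [0.6036, -0.0323, 0.1104]
orientation: [[0.001, -0.468, 0.884], [0.002, 0.884, 0.468], [-1.0, 0.001, 0.002]]
contact_force: [-2.3, 3.4, 7.8]
grip_width: 0.008
time: 7.5
ee_pos: [0.612, -0.0271, 0.1104]
orientation: [[0.001, -0.555, 0.832], [0.002, 0.832, 0.555], [-1.0, 0.001, 0.002]]
contact_force: [-2.8, 4.0, 8.4]
grip_width: 0.003
t 7.5 [ 0.612  -0.0271  0.1104] F [-2.8  4.   8.4] 0.002630264470043903
turn [-0.27  0.1  -0.06] shift cm [ 0.04 -0.02  0.06]
```

View pics/w4.png

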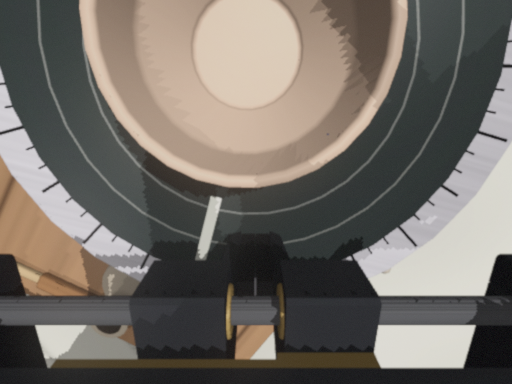

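Lifting straight off, then backing away to look.

```bash
python3 -m creep '[[0,0,0,-0.3,0,0,0],[0,0,0,-1,0,0,0],[0,0,0,-2,0,0,0],[0,0,0,-3.5,0,0,0],[0,0,0,-5,-1,0,0],[0,0,0,-6,-3,0,0],[0,0,0,-7,-5.5,0,0],[0,0,0,-7,-7,0,0]]'
python3 - <<'E'
from h import *
go(.0977,-55,.11,34)
snap('wrist','w5.png')
im,d=snap('top','top5.png');ms(im,C,False)
cv2.imwrite('pics/top5z.png',cv2.resize(im[120:270,170:330,::-1],None,fx=4.5,fy=4,interpolation=cv2.INTER_CUBIC))
E
```

```text
time: 8.22
ee_pos: [0.6533, -0.0885, 0.1826]
orientation: [[0.006, -0.555, 0.832], [-0.002, 0.832, 0.555], [-1.0, -0.005, 0.004]]
contact_force: [-0.0, -0.7, 0.3]
grip_width: 0.005
t 8.2167 [ 0.6533 -0.0885  0.1826] F [-0.  -0.7  0.3] 0.004984923479544537
turn [-0.27  0.22  0.27] shift cm [7.23 7.41 0.01]
blue 0.13828891171723534 82.05343719164583
green 0.09560718663411324 -114.97665878118381
index -79.17494648126682 30.642218 86.764496 12
```

View pics/w5.png

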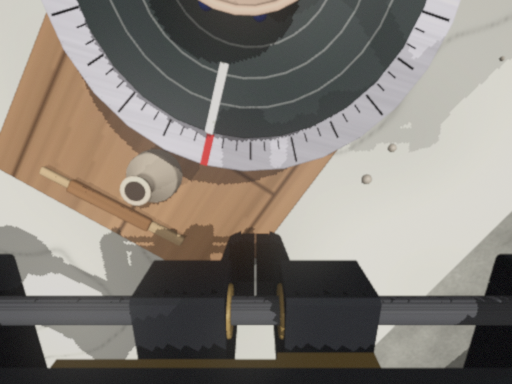

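View pics/top5z.png

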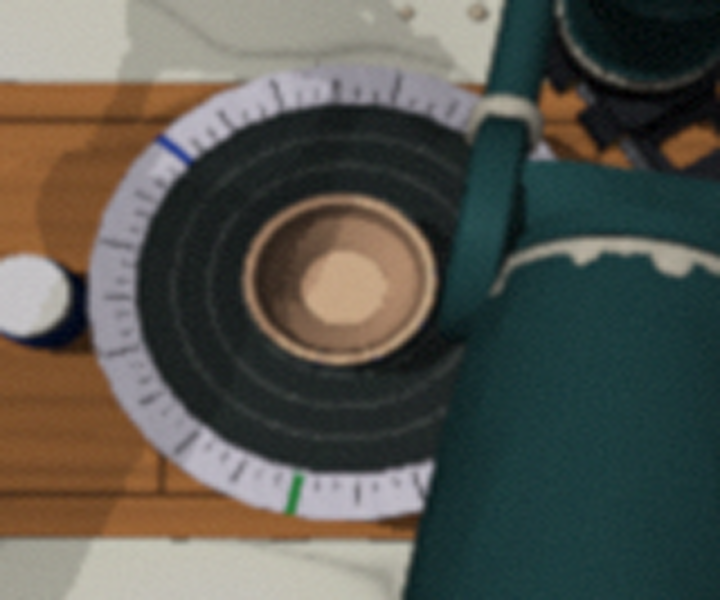

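The wrist view shows the white line, (224,65) to (211,132), running into the red one, (209,137) to (205,163). I'll measure the residual angle in this view.

```bash
cat >> h.py <<'E'
def wrist_meas(fn):
    s=arm.observe();im,d=snap('wrist',fn)
    p=camera_params('wrist');K=np.array(p['intrinsics']);M=np.array(p['mount'])
    Rw=s['orientation']@M[:3,:3];cw=s['ee_pos']+s['orientation']@M[:3,3]
    def w(uv,z):
        uv=np.atleast_2d(uv);r=(Rw@np.linalg.inv(K)@np.c_[uv,np.ones(len(uv))].T).T
        return (cw+r*((z-cw[2])/r[:,2])[:,None])[:,:2]
    hsv=cv2.cvtColor(im,cv2.COLOR_RGB2HSV).astype(int);H,S,V=hsv[...,0],hsv[...,1],hsv[...,2]
    yy,xx=np.mgrid[:384,:512];uv=np.c_[xx.ravel(),yy.ravel()]
    def pol(z):
        q=w(uv,z)-C;return np.hypot(*q.T).reshape(384,512),np.degrees(np.arctan2(q[:,1],q[:,0])).reshape(384,512)
    r1,a1=pol(.11);r0,a0=pol(.1)
    red=((H<8)|(H>172))&(S>150)&(r0>.12)&(r0<.15)&(abs(a0+72)<20)&(yy<235)
    wh=(V>130)&(S<60)&(r1>.073)&(r1<.116)&(abs(a1+72)<25)&(yy<235)
    # head centre check from head edge pixels (dark->bright) at z=.11
    dark=((V<70)&(r1<.13)).astype(np.uint8)
    res={}
    for n,m,rr,z in(('red',red,r0,.1),('white',wh,r1,.11)):
        P=w(np.c_[xx[m],yy[m]],z); 
        c=P.mean(0)-C;u=np.linalg.svd(P-P.mean(0))[2][0] if len(P)<3000 else None
        if u@c<0:u=-u
        off=(c[0]*u[1]-c[1]*u[0])*1000
        print(n,len(P),'r',rr[m].min().round(4),rr[m].max().round(4),'ang',np.degrees(np.arctan2(c[1],c[0])).round(2),'dir',np.degrees(np.arctan2(u[1],u[0])).round(2),'line passes centre by mm',off.round(2))
    # edge fit of head
    E=[]
    lap=cv2.cvtColor(im,cv2.COLOR_RGB2GRAY).astype(np.float32)
    for a in np.arange(-115,-25,1.5):
        k=(abs(a1-a)<.4)&(r1>.105)&(r1<.135)&(yy<230)&(yy>5)
        if k.sum()<15: continue
        o=np.argsort(r1[k]);v=lap[k][o];q=np.convolve(v,np.r_[-np.ones(5),np.ones(5)][::-1],'valid');i=q.argmax()+5
        E.append(w(np.c_[xx[k][o][i],yy[k][o][i]],.11)[0])
    E=np.array(E);f=least_squares(lambda q:np.hypot(*(E-q).T)-.12,C,loss='soft_l1',f_scale=.001).x;print('centre from wrist',f,len(E))
    return f
E
python3 - <<'E'
import h
from h import *
c=wrist_meas('w6.png'); h.C=c; print('recentred'); wrist_meas('w7.png')
E
```

```text
red 147 r 0.1218 0.1458 ang -71.47 dir -72.21 line passes centre by mm -1.74
white 613 r 0.0731 0.116 ang -71.47 dir -73.98 line passes centre by mm -4.1
centre from wrist [0.5570078  0.05440945] 60
recentred
red 147 r 0.1231 0.1471 ang -71.81 dir -72.1 line passes centre by mm -0.67
white 616 r 0.0731 0.116 ang -71.99 dir -74.59 line passes centre by mm -4.24
centre from wrist [0.55749981 0.05481651] 60
```

```bash
cat > pol.py <<'E'
import h
from h import *
def polar(im,s,C,fn):
    p=camera_params('wrist');K=np.array(p['intrinsics']);M=np.array(p['mount'])
    Rw=s['orientation']@M[:3,:3];cw=s['ee_pos']+s['orientation']@M[:3,3]
    def px(X): q=(K@(Rw.T@(X-cw).T)).T; return (q[:,:2]/q[:,2:]).astype(np.float32)
    an=np.arange(-90,-54,.1); out=[]
    for r in np.arange(.070,.148,.0005):
        z=.11 if r<.1205 else .1
        X=np.c_[C[0]+r*np.cos(np.radians(an)),C[1]+r*np.sin(np.radians(an)),np.full(len(an),z)]
        q=px(X);out.append(cv2.remap(im,q[:,0][None],q[:,1][None],cv2.INTER_LINEAR)[0])
    out=np.array(out);cv2.imwrite('pics/'+fn,cv2.resize(out[:,:,::-1],None,fx=2,fy=3))
    o=out.astype(float);R=np.arange(.070,.148,.0005)
    def cen(rows,v):
        pr=v[rows].mean(0);w=np.clip(pr-.5*(pr.max()+np.median(pr)),0,None);k=abs(an-an[w.argmax()])<5;w=w*k;return (w*an).sum()/w.sum()
    for a,b in((.074,.084),(.084,.094),(.094,.104),(.104,.114)):
        print('white r',a,b,cen((R>a)&(R<b),o.min(2)).round(2))
    for a,b in((.124,.131),(.131,.138),(.138,.145)):
        print('red r',a,b,cen((R>a)&(R<b),o[...,0]-.5*o[...,1]-.5*o[...,2]).round(2))
    g=o.mean(2)
    rows=(R>.124)&(R<.132); pr=-g[rows].mean(0); 
    pr=np.convolve(pr,np.ones(5)/5,'same');b=np.convolve(pr,np.ones(31)/31,'same')
    from scipy.signal import find_peaks
    print('ticks',an[find_peaks(pr[5:-5],prominence=12)[0]+5].round(1))
E
python3 - <<'E'
from pol import *
s=arm.observe();im,d=snap('wrist','w8.png')
for c,n in (((.5566,.0531),'p1.png'),((.557,.0544),'p2.png'),((.5575,.0548),'p3.png')):
    print(c);polar(im,s,np.array(c),n)
for n in('index_mark','red_line'): print(n,spot_point('wrist',n)[:1])
print(np.array(s['joint_velocities']).round(3))
E
```

```text
(0.5566, 0.0531)
white r 0.074 0.084 -71.46
white r 0.084 0.094 -71.54
white r 0.094 0.104 -71.68
white r 0.104 0.114 -71.83
red r 0.124 0.131 -71.46
red r 0.131 0.138 -71.49
red r 0.138 0.145 -71.51
ticks [-86.6 -81.5 -76.5 -71.4 -66.4 -61.4 -56.4]
(0.557, 0.0544)
white r 0.074 0.084 -72.03
white r 0.084 0.094 -72.04
white r 0.094 0.104 -72.11
white r 0.104 0.114 -72.24
red r 0.124 0.131 -71.8
red r 0.131 0.138 -71.82
red r 0.138 0.145 -71.83
ticks [-86.8 -81.8 -76.8 -71.9 -66.8 -61.8 -56.8]
(0.5575, 0.0548)
white r 0.074 0.084 -72.47
white r 0.084 0.094 -72.43
white r 0.094 0.104 -72.45
white r 0.104 0.114 -72.56
red r 0.124 0.131 -72.06
red r 0.131 0.138 -72.08
red r 0.138 0.145 -72.07
ticks [-87.  -82.1 -77.1 -72.2 -67.1 -62.1 -57.1]
index_mark [{'xy': [209.3, 139.0], 'conf': 0.68}]
red_line [{'xy': [209.8, 138.7], 'conf': 0.57}]
[ 0.015 -0.005  0.023  0.002  0.002 -0.001]
```

View pics/p2.png

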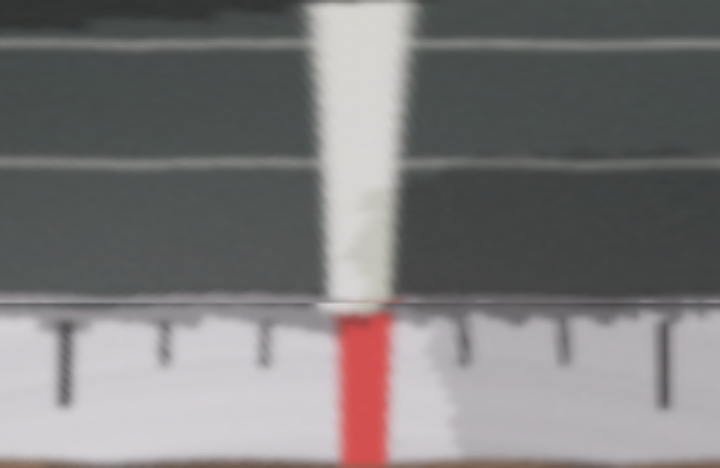

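The index line is within about 0.3° of red. I'll retract clear of everything and check from another camera.

```bash
python3 -m creep '[[0,0,0,-1,-0.5,0,0],[0,0,0,-3,-2,0,0],[0,0,0,-5,-4,-1,0],[0,0,0,-7,-6,-4,0],[0,0,0,-8,-7.5,-7,0],[0,0,0,-8,-9,-10,0],[0,0,0,-8,-10,-13,0],[0,0,0,-8,-10.5,-16,0]]'
python3 -m creep '[[0,0,0,0,0,-3,0],[0,0,0,0,0,-7,0],[0,0,0,0,0,-11,0],[0,0,0,0,0,-14,0],[0,0,0,0,0,-16,0],[0,0,0,0,0,-17,0],[0,0,0,0,0,-17,0],[0,0,0,0,0,-17,0]]'
python3 - <<'E'
from h import *
im,d=snap('top','top6.png');ms(im)
B=boxes_of('top','bowl')[0]['box'];print('bowl',ray_z('top',((B[0]+B[2])/2,(B[1]+B[3])/2),.155))
for n in('bud_vase','slip_jar','modelling_tool'): 
  r=boxes_of('top',n); print(n,r and r[0]['box'])
cv2.imwrite('pics/top6z.png',cv2.resize(im[120:270,150:370,::-1],None,fx=3.5,fy=3.5,interpolation=cv2.INTER_CUBIC))
im,d=snap('scene','sc6.png')
cv2.imwrite('pics/sc6z.png',cv2.resize(im[100:350,120:380,::-1],None,fx=2.4,fy=2.4,interpolation=cv2.INTER_CUBIC))
print(arm.observe()['joint_velocities'].round(3))
E
```

```text
time: 9.23
ee_pos: [0.5755, -0.2643, 0.2601]
orientation: [[0.001, -0.556, 0.831], [-0.001, 0.831, 0.556], [-1.0, -0.002, 0.001]]
contact_force: [-0.4, 0.2, -0.5]
grip_width: 0.005
time: 9.9
ee_pos: [0.435, -0.357, 0.2594]
orientation: [[0.001, -0.555, 0.832], [0.0, 0.832, 0.555], [-1.0, -0.001, 0.001]]
contact_force: [-0.7, -0.3, 0.7]
grip_width: 0.002
[0.55654096 0.05320094 0.11972963] 120
[0.55674094 0.05323017 0.11968078] 120
[0.55672016 0.05319738 0.11967664] 120
red 0.13523569112583606 -71.32193060636105
blue 0.13785202038369532 81.0867227627913
green 0.06921339967654765 172.35427198765
index -71.36327557074975 22.97389 135.3569 10
bowl [0.55322427 0.0535154  0.155     ]
bud_vase [314.3, 181.9, 331.9, 203.9]
slip_jar [166.6, 185.8, 189.0, 210.8]
modelling_tool [339.9, 169.7, 347.9, 237.0]
[-0.004 -0.001  0.004 -0.002 -0.    -0.002]
```

View pics/top6z.png

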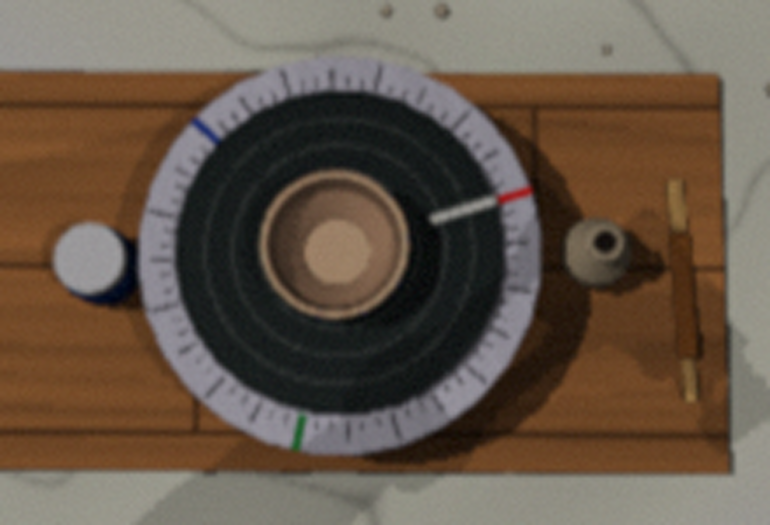

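View pics/sc6z.png

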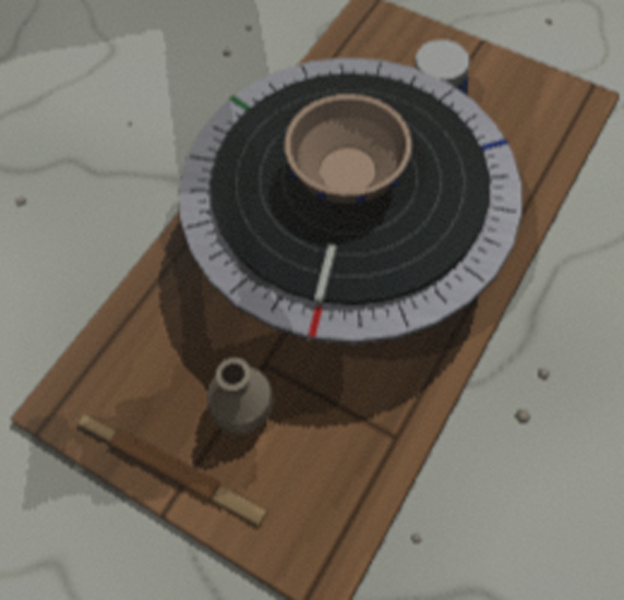

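Both views show the white index line, in the enlarged top view (432,218) to (497,200), continuing straight into the red one, (500,198) to (532,189). The bowl is in the middle and the other items look undisturbed. The top camera puts index at −71.4° and red at −71.3°.

```bash
python3 -c "
from plant import arm
print(arm.finish_job())"
```

```text
the job is handed in; nothing more can be done
None
```

The wheel is turned so the white index line meets the red line, and the job is handed in. I rested the closed fingertips on the rim zone at about 98 mm from the axis, pressing with 4 to 9 N. I turned the head about 68° counter-clockwise with no visible slip, then lifted straight off and moved clear.

- **Alignment:** the last top-camera check put the index at −71.4° and the red line at −71.3°. The wrist camera gave differences from 0 to 0.5°, depending on which estimate of the wheel centre I used. The scene view shows the two lines continuous.
- **Bowl:** it stands in the middle to within about 4 mm, by a coarse box measurement, and the arm did not touch it.
- **Vase, jar and tool:** they look unmoved in the pictures. Detection boxes for the vase and jar before and after agree to about 4 pixels; for the tool I had no box from before.
- **Robot:** at the end the arm was practically still, about 0.4 m from the wheel axis, with no contact force. The total time was about 10 s.

My colour masks for the blue and green lines gave unreliable angles early on, so I did not use them.

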